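# Thread a specimen carrier onto the tilted spindle of a lab stage

### The arm

A 6-joint arm with a two-finger parallel gripper is mounted at the origin on the work surface. World frame = base frame: x ahead of the robot, y to its left, z up, the work surface at z = 0. Lengths are in m, angles in degrees, forces in N, time in s.
With the tool pointing down it reaches from about 0.275 to 0.725 m from the base axis. Payload 15.9 kg.
Tool frame: the origin (TCP) lies between the finger pads; the fingertips stand 8 mm ahead of it and the grasp point (between the pads) lies 11 mm behind it (tips_ahead is the distance from the TCP to the fingertips, in m); y points along the fingers, x is the direction in which the jaws open and shut, and the axes are right-handed (so a half turn about y gives the same grasp; the last joint's range is limited). The gripper opens to 85 mm and grips with 20 to 120 N. Pads are 22 mm wide; open, the fingers measure 114 mm over their backs; the gripper's body (76 mm by 85 mm) begins 54 mm behind the grasp point. The pads swing forward as they close: fully open they stand 13 mm farther back than shut.
Start: joints at [-66.005, 12.198, -1.971, 75.831, 0, 90], TCP at [0.203, -0.457, 0.239] pointing down, gripper open.
Joint ranges: [-170.91, 170.91], [-42.67, 98.43], [-65.05, 77.54], [-120.47, 116.71], [-90, 82.35], [-180, 180]. Speed limits (degrees/s): [108.29, 108.29, 136.94, 147.25, 180, 180].

### API

Orientations are given as [roll, pitch, yaw] about the fixed x, y, z axes, in that order (R = Rz(yaw) Ry(pitch) Rx(roll)).
In Python, from plant import state, camera, finish_job, tips_ahead gives the robot as it stands. The module is installed in compiled form; this text tells all that it offers.
- The arm moves only by the tool play_rows, never from a script. Its argument "rows" is a list of rows, each a list of 7 numbers: the turn, a rotation vector about the world's x, y, z scaled (see below), then the shift along the world's x, y, z scaled (see below), then the opening, from -1 (shut) to 1 (fully open). In form: [[rx, ry, rz, dx, dy, dz, hand], ...]. A call has 1 to 8 rows; each row shifts and turns the commanded pose from where the row before left it; what a row does not reach is not made up. The controller multiplies each number of a shift by 40 mm and each number of a turn by 5 degrees. A row lasts 1/10 s, in which the tool goes at most 50 mm and 8.59 degrees, less where a joint would pass 70% of its speed; a pose out of reach is approached as far as the arm can. A call with a number of a shift or a turn outside -1 to 1 is refused whole. A call with a gripper value outside its range is refused whole. The fingers move at their own pace and stop on an object; "squeeze" is the grip in N (left out, the last holds). Time passes only in rows, so rows that do not move let the fingers close. It gives the time, the measured TCP pose, the force and the opening at its end, in the units of the state.
- state(): the state, without advancing time (a new reading comes with each control period).
- camera(name): name is "scene" or "top" or "wrist"; returns a dict with "img" (384x512x3 uint8, red, green, blue), "z_map" (384x512 float32, m along the optical axis (not along the pixel's ray), 0 where there is no reading), "camera_matrix" (3x3 intrinsics, pixels), "k1" (the pictures are not rectified: a ray, as slopes to the right and down, at radius r is drawn at 1 + k1 r^2 times it, then the intrinsics apply), "xyz" and "orientation" of the camera in the world. Camera axes: x right, y down, z forward; pixel columns grow to the right and rows downward; lengths in m; the calibration is good to about 2 mm. A picture is of the moment at which its call begins.
- finish_job(): hands the job in, once; it reports no verdict.
The state is a dict: "clock": time; "joint_pos": joint angles; "qd": joint speeds; "joint_efforts": joint torques, N m; "position": TCP position; "tcp_rot": TCP orientation; "wrist_force": force on the tool from outside, world axes, zero at the start; "torque": the same for the moment, N m; "gripper_width": finger opening in m.
Only numpy, scipy, OpenCV 4.12 (cv2) and the standard library are available. Lean on these libraries where they do the work, as an engineer would, in place of code of your own. Each camera call takes 0.05 s, during which the arm holds its last target.

### The job

Fetch the notched specimen carrier from the bench and thread it, hub outward, onto the tilted spindle of the stage. Turn it until its notches drop over the drive pins and it sits fully home, flat on the seat, then let go. Leave the plain holder, the jar and the test block where they stand.

Things in the scene. Friction and masses are not known exactly. Their poses are not given: they have to be found in the camera images.
- carrier_mid (a point): Centre of the loose specimen carrier (about 280 g, aluminium): 26 mm above its underside, on its bore axis; z points out of the hub. A flange 90 mm in diameter, 12 mm thick, with six black specimen mounts 3 mm proud of its top, and on it a square hub 34 x 34 x 40 mm tall (52 mm over all), flats facing this frame's x and y. Through bore 16.4 mm. Starts flat on the bench, hub up.
- carrier_foot (a point): Centre of the carrier's underside, same axes as carrier_mid. Here the flange has six straight radial notches, 10 mm wide and 7 mm deep, open at the rim, every 60 degrees, one of them along this frame's x.
- seat (a point): Centre of the flat round seat (96 mm diameter) of the tilting stage, where the spindle rises; z points outward along the spindle, which leans 17 to 26 degrees from upright, roughly towards the robot. Seat centre 130 mm above the bench; foot 150 x 150 mm; all else of the stage is below the seat's plane or beside it no higher than 115 mm. Home, carrier_foot lies on this point.
- spindle_tip (a point): Tip of the spindle, 42 mm out from the seat; same axes as seat. Spindle 14 mm in diameter, its last 8 mm tapering to 6 mm. Three drive pins, 6 mm in diameter and 6 mm tall, stand on the seat 36 mm from its axis, 120 degrees apart; their angle differs every time and no frame gives it: find it by feel or sight. Off the notches the carrier rests on them 6 mm proud. Tilt and seat are braked stiff.
- plain_holder_mid (a point): Bystander: centre (20 mm up) of a plain round aluminium holder, flange 76 mm diameter and 14 mm thick, smooth rim, round solid knob of 28 mm diameter up to 40 mm. Leave it.
- jar_mid (a point): Bystander: centre of a white plastic jar, 60 mm diameter, 60 mm tall. Leave it.
- test_block_mid (a point): Bystander: centre of a steel hardness test block, 60 x 60 x 16 mm. Leave it.
There are look-alikes about, which are no part of the job. Of the things that look like the part that bears seat, the largest one is meant. Leave any blue or orange look-alike of the part that bears carrier_mid alone.

How it is judged:
By the outcome, as a careful person would: the job done as asked, in the order asked, and still so for the second after the job is handed in, with the robot touching nothing.
It also fails if it takes over 72 s, if anything falls off the work surface, if the arm or the gripper's body presses on something with over 40 N, if the wrist force passes 120 N, or if a joint passes its speed limit or range.

## Working session

There is one attempt and no reset: what is moved stays moved. The work goes in short steps, Python scripts to look and compute and a tool call to move; the robot and the scene stay as the last step left them, time stands still between calls to the robot, and variables do not carry over. Pictures are saved under pics/ and viewed, and the job is handed in when it is done.

Besides the shell and the picture viewer there is one more tool, called after "Call:" as name(argument=value, ...), one argument or row to a line, values as JSON. play_rows: Moves the arm, as the interface text tells. Shifts and turns lie within -1 to 1; 1 stands for 40 mm of shift or 5 degrees of turn. Its arguments: {"type":"object","properties":{"rows":{"type":"array","items":{"type":"array","items":{"type":"number","minimum":-1,"maximum":1}}},"squeeze":{"type":"number"}},"required":["rows"]}

```bash
mkdir -p pics; ls; cat > h.py <<'E'
import numpy as np, cv2
from scipy.spatial.transform import Rotation as R
from plant import state, camera, finish_job, tips_ahead
def Rm(o): return R.from_euler('xyz',o,degrees=True).as_matrix()
def save(c,n): cv2.imwrite('pics/'+n,c['img'][:,:,::-1])
def rays(c,uv):
    K=c['camera_matrix'];uv=np.atleast_2d(np.asarray(uv,float))
    d=np.stack([(uv[:,0]-K[0,2])/K[0,0],(uv[:,1]-K[1,2])/K[1,1]],1)
    s=d.copy()
    for _ in range(20): s=d/(1+c['k1']*(s**2).sum(1,keepdims=True))
    return np.c_[s,np.ones(len(s))]
def onplane(c,uv,z):
    r=rays(c,uv)@Rm(c['orientation']).T; p=np.array(c['xyz'])
    return p+r*((z-p[2])/r[:,2])[:,None]
def onplaneg(c,uv,p0,n):
    r=rays(c,uv)@Rm(c['orientation']).T; p=np.array(c['xyz'])
    return p+r*((p0-p)@n/(r@n))[:,None]
def proj(c,X):
    q=(np.atleast_2d(X)-c['xyz'])@Rm(c['orientation']);s=q[:,:2]/q[:,2:]
    s=s*(1+c['k1']*(s**2).sum(1,keepdims=True));K=c['camera_matrix']
    return np.c_[s[:,0]*K[0,0]+K[0,2],s[:,1]*K[1,1]+K[1,2]]
def cloud(c):
    h,w=c['z_map'].shape;u,v=np.meshgrid(np.arange(w),np.arange(h))
    r=rays(c,np.c_[u.ravel(),v.ravel()])*c['z_map'].reshape(-1,1)
    return (r@Rm(c['orientation']).T+np.array(c['xyz'])).reshape(h,w,3)
E
python3 - <<'E'
from h import *
import pickle
print(state(),tips_ahead)
for n in ['scene','top','wrist']:
    c=camera(n);save(c,n+'0.png');pickle.dump(c,open(n+'0.pkl','wb'));print(n,c['xyz'],c['orientation'],c['camera_matrix'].tolist(),c['k1'])
E
```

```text
pics
{'clock': 0.0, 'joint_pos': array([-6.60028731e+01,  1.22240752e+01, -2.00753616e+00,  7.58314777e+01,
        1.34689963e-03,  9.00005314e+01]), 'qd': array([-0.06653191,  0.09108286,  0.04968692,  0.00356402, -0.04227795,
       -0.12503963]), 'joint_efforts': array([-1.50640167e-04, -6.86164212e+01,  4.87117875e+01,  1.74894556e-02,
       -3.26769907e-05, -1.58944721e-05]), 'position': array([ 0.20321924, -0.45648171,  0.23882738]), 'tcp_rot': array([-8.99986537e+01,  6.30890579e-02, -6.60034045e+01]), 'wrist_force': array([ 0.67755722, -0.02941648, -0.51558666]), 'torque': array([-0.00021379, -0.03372732, -0.00232525]), 'gripper_width': 0.08554989493328828} 0.008
scene [ 1.20474956 -0.11479906  0.85930956] [-1.41509331e+02  1.35795190e-01  7.89433920e+01] [[396.17868092010445, 0.0, 260.1382538308907], [0.0, 396.17868092010445, 180.36863922622757], [0.0, 0.0, 1.0]] -0.055432089712866874
top [0.49162653 0.00958447 1.05104336] [-172.26587911   -1.03489452  -90.18665401] [[376.09545756015115, 0.0, 252.5492130625951], [0.0, 376.09545756015115, 193.3894392138308], [0.0, 0.0, 1.0]] -0.08778672676001228
wrist [ 0.26616344 -0.42889373  0.37227572] [ 1.64298488e+02  9.92490994e-02 -6.60226625e+01] [[299.9715173727596, 0.0, 252.65362941629624], [0.0, 299.9715173727596, 197.8437093555683], [0.0, 0.0, 1.0]] 0.013158714485832423
```

View pics/scene0.png

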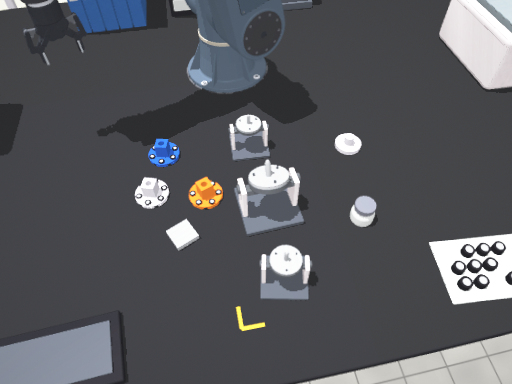

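View pics/top0.png

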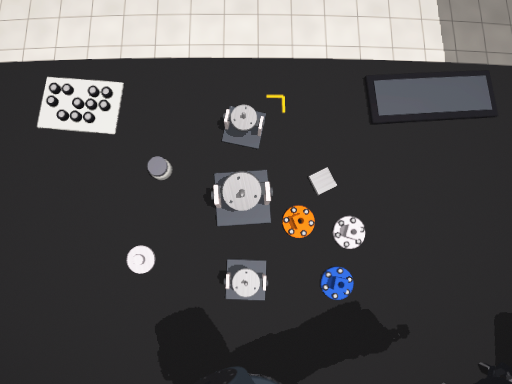

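View pics/wrist0.png

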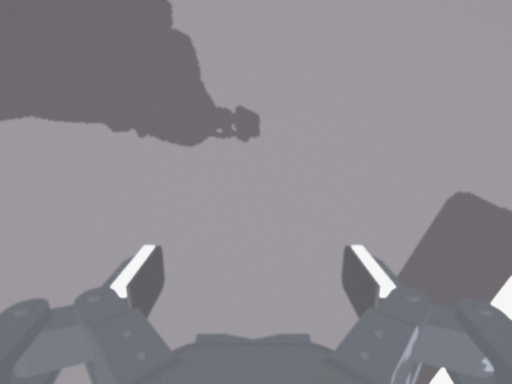

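```bash
python3 - <<'E'
from h import *
import pickle
t=pickle.load(open('top0.pkl','rb'));s=pickle.load(open('scene0.pkl','rb'))
a=cv2.resize(t['img'][205:260,320:380],None,fx=6,fy=6,interpolation=2)
b=cv2.resize(t['img'][160:230,205:280],None,fx=5,fy=5,interpolation=2)
d=cv2.resize(s['img'][170:212,130:175],None,fx=8,fy=8,interpolation=2)
e=cv2.resize(s['img'][155:235,230:306],None,fx=5,fy=5,interpolation=2)
def pad(i):
    o=np.zeros((400,400,3),np.uint8);i=i[:400,:400];o[:i.shape[0],:i.shape[1]]=i;return o
cv2.imwrite('pics/z.png',np.vstack([np.hstack([pad(a),pad(b)]),np.hstack([pad(d),pad(e)])])[:,:,::-1])
P=cloud(t)
# carrier: cluster
m=(abs(P[...,0]-onplane(t,[349,232],0)[0,0])<.07)&(abs(P[...,1]-onplane(t,[349,232],0)[0,1])<.07)&(P[...,2]>.006)
q=P[m];print(len(q),q.mean(0),np.percentile(q[:,2],[5,30,60,90,99]))
hub=q[q[:,2]>.045];print('hub',len(hub),hub.mean(0),hub.min(0),hub.max(0))
fl=q[(q[:,2]>.006)&(q[:,2]<.02)];print('fl',cv2.minEnclosingCircle(fl[:,:2].astype(np.float32)))
print(cv2.minAreaRect(hub[:,:2].astype(np.float32)))
# seat
c=onplane(t,[242,192],.13)[0]
m=(np.linalg.norm(P[...,:2]-c[:2],axis=2)<.06)&(P[...,2]>.1)&(P[...,2]<.16)
q=P[m]
for _ in range(5):
    A=np.c_[q[:,:2],np.ones(len(q))];k=np.linalg.lstsq(A,q[:,2],rcond=None)[0]
    r=q[:,2]-A@k;q=q[abs(r)<max(.002,1.5*r.std())]
n=np.array([-k[0],-k[1],1]);n/=np.linalg.norm(n);print('seat plane',len(q),k,n,r.std(),np.degrees(np.arccos(n[2])),q.mean(0),q.min(0),q.max(0))
E
```

```text
777 [ 0.52341191 -0.27402996  0.0221833 ] [0.00994952 0.01276296 0.01563777 0.05213585 0.05492924]
hub 150 [ 0.52340965 -0.27642408  0.05211229] [ 0.50398031 -0.29724431  0.04512401] [ 0.5443443  -0.25560204  0.05637535]
fl ((0.5273098945617676, -0.2718585133552551), 0.08552296459674835)
((0.5234537124633789, -0.27716419100761414), (0.035586122423410416, 0.034425366669893265), 72.59343719482422)
seat plane 827 [ 0.33198153  0.01965388 -0.07638458] [-0.31501808 -0.01864961  0.94890242] 0.0010877925411246912 18.395205701107965 [0.62188362 0.02040665 0.13047527] [ 0.57674805 -0.02600647  0.11407422] [0.66778327 0.06567484 0.14601887]
```

View pics/z.png

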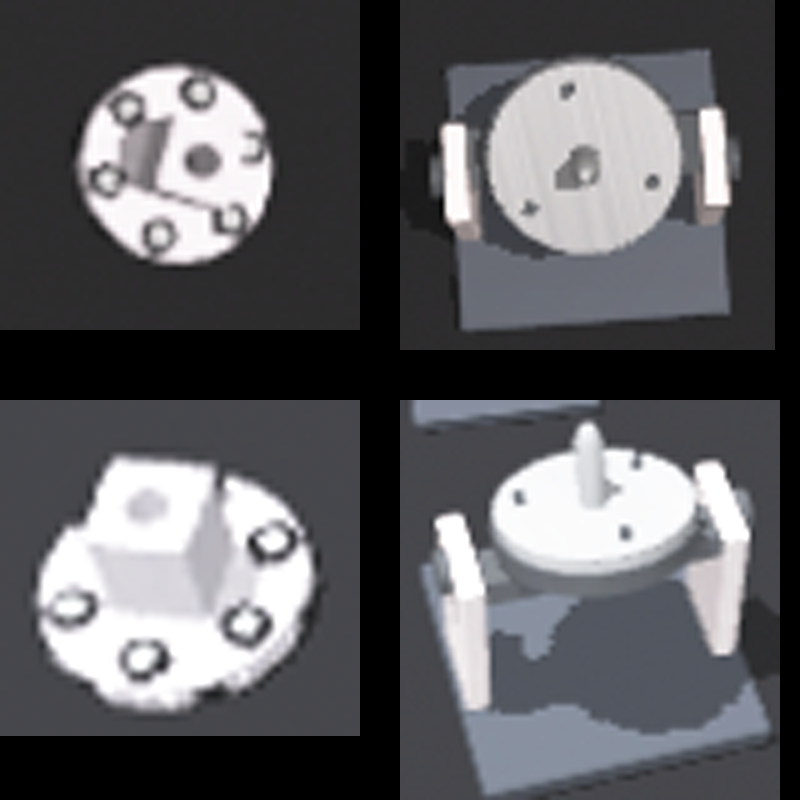

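```bash
python3 - <<'E'
from h import *
import pickle
t=pickle.load(open('top0.pkl','rb'));s=pickle.load(open('scene0.pkl','rb'))
n=np.array([-0.31501808,-0.01864961,0.94890242]);p0=np.array([0.62188362,0.02040665,0.13047527])
def pins(c,uv):
    P=onplaneg(c,uv,p0+6*.001*n,n);  # pin top
    # circle through 3
    x=np.array([1,0,0])-n[0]*n;x/=np.linalg.norm(x);y=np.cross(n,x)
    q=np.c_[(P-p0)@x,(P-p0)@y]
    A=np.c_[2*q,np.ones(3)];b=(q**2).sum(1);k=np.linalg.solve(A,b)
    cc=k[:2];r=np.sqrt(k[2]+cc@cc);a=np.degrees(np.arctan2(*(q-cc).T[::-1]))
    print('centre',p0+cc[0]*x+cc[1]*y,'r',r,'ang',a,a%60)
pins(t,np.array([[168,90],[253,181],[130,207]])/5+[205-.4,160-.4])
pins(s,np.array([[120,96],[237,63],[226,133]])/5+[230-.4,155-.4])
# spindle tip in top: 
print(onplane(t,np.array([[203,160]])/6+[320-.4,205-.4],.052))
print(onplane(s,np.array([[149,105]])/8+[130-.4,170-.4],.052))
E
```

```text
centre [0.62219827 0.02009629 0.13057363] r 0.03556372230173751 ang [  12.9290457  -107.12532716  131.64124508] [12.9290457  12.87467284 11.64124508]
centre [0.62867056 0.0160135  0.13264207] r 0.03517278825965804 ang [-108.99235446  132.02009329   14.08369848] [11.00764554 12.02009329 14.08369848]
[[ 0.52471706 -0.27870616  0.052     ]]
[[ 0.52559576 -0.28108566  0.052     ]]
```

Call:
play_rows(
  rows=[
    [0,0,0.97,0.8,0.445,-0.1,1],
    [0,0,0.97,0.8,0.445,-0.1,1],
    [0,0,0.97,0.8,0.445,-0.1,1],
    [0,0,0.97,0.8,0.445,-0.1,1],
    [0,0,0.97,0.8,0.445,-0.1,1],
    [0,0,0.97,0.8,0.445,-0.1,1],
    [0,0,0.97,0.8,0.445,-0.1,1],
    [0,0,0.97,0.8,0.445,-0.1,1],
  ],
)

```text
clock: 0.95
position: [0.4605, -0.3133, 0.207]
tcp_rot: [-90.0, 0.0, -27.0]
wrist_force: [0.4, -0.9, 0.9]
gripper_width: 0.085
```

Call:
play_rows(
  rows=[
    [0,0,0.97,0.8,0.445,-0.1,1],
    [0,0,0.97,0.8,0.445,-0.1,1],
    [0,0,0,0,0,0,1],
    [0,0,0,0,0,0,1],
  ],
)

```text
clock: 1.35
position: [0.5235, -0.2783, 0.1987]
tcp_rot: [-90.0, 0.1, -17.5]
wrist_force: [-0.9, 0.4, -0.1]
gripper_width: 0.0854
```

```bash
python3 - <<'E'
from h import *
import pickle
print(state())
c=camera('wrist');save(c,'w1.png');pickle.dump(c,open('w1.pkl','wb'));print(c['xyz'],c['orientation'])
E
```

```text
{'clock': 1.35, 'joint_pos': array([-2.79897670e+01,  2.39095340e+01,  8.30928034e+00,  7.44688819e+01,
       -8.41457205e-03,  7.94725200e+01]), 'qd': array([-1.73835433, -1.20521324, -0.69761188,  0.04987374, -0.20730816,
        0.2404773 ]), 'joint_efforts': array([  2.89756916, -84.82051849,  49.19422388,  -0.18818703,
         0.16401997,  -0.1095631 ]), 'position': array([ 0.52345031, -0.27825472,  0.19866173]), 'tcp_rot': array([-8.99956414e+01,  6.95092668e-02, -1.74622793e+01]), 'wrist_force': array([-0.85523296,  0.37450431, -0.13818954]), 'torque': array([ 0.04655912,  0.05034167, -0.03749447]), 'gripper_width': 0.08539355281441968}
[ 0.54441924 -0.21298502  0.33208411] [ 1.64328801e+02  8.46509535e-02 -1.74775986e+01]
```

View pics/w1.png

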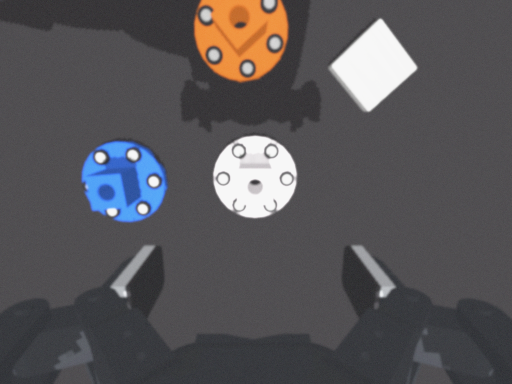

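```bash
python3 - <<'E'
from h import *
import pickle
c=pickle.load(open('w1.pkl','rb'));s=pickle.load(open('scene0.pkl','rb'))
g=lambda i:np.clip(255*(i/255.)**.5,0,255).astype(np.uint8)
a=cv2.resize(c['img'][128:226,205:305],None,fx=5,fy=5,interpolation=2)
a=np.clip((a.astype(float)-150)*2.4,0,255).astype(np.uint8)
cv2.imwrite('pics/z1.png',a[:,:,::-1])
b=cv2.resize(g(s['img'][170:212,130:175]),None,fx=12,fy=12,interpolation=2)
b=cv2.resize(s['img'][185:212,130:175],None,fx=14,fy=14,interpolation=2)
cv2.imwrite('pics/z2.png',b[:,:,::-1])
print(onplane(c,[255,186],.052), onplane(c,[[223,178],[286,178],[238,151],[270,205],[271,151],[239,205]],.015))
P=cloud(c)
q=P.reshape(-1,3);d=np.linalg.norm(q[:,:2]-[.5245,-.2795],axis=1)
hub=q[(d<.03)&(q[:,2]>.044)&(q[:,2]<.06)];print(len(hub),hub[:,2].mean(),cv2.minAreaRect((1000*hub[:,:2]).astype(np.float32)))
E
```

```text
[[ 0.52611555 -0.27723134  0.052     ]] [[ 0.4934376  -0.26691953  0.015     ]
 [ 0.55819961 -0.28728972  0.015     ]
 [ 0.51792133 -0.2442764   0.015     ]
 [ 0.5330759  -0.31127826  0.015     ]
 [ 0.55101725 -0.25469179  0.015     ]
 [ 0.50039207 -0.30100355  0.015     ]]
1076 0.050466987030274225 ((525.5993041992188, -277.6123352050781), (34.623146057128906, 33.96942901611328), 72.42694854736328)
```

View pics/z1.png

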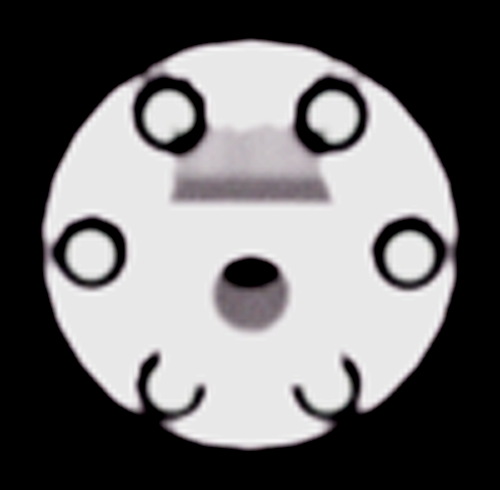

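View pics/z2.png

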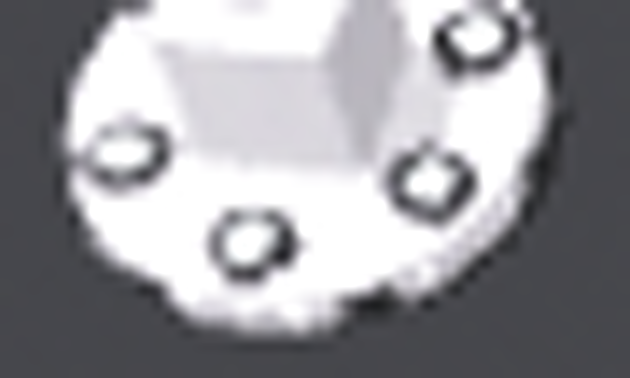

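Call:
play_rows(
  rows=[
    [0,0,0,0.05,0.01,-0.7,1],
    [0,0,0,0,0,-0.7,1],
    [0,0,0,0,0,-0.7,1],
    [0,0,0,0,0,-0.7,1],
    [0,0,0,0,0,-0.7,1],
    [0,0,0,0,0,0,1],
    [0,0,0,0,0,0,1],
  ],
)

```text
clock: 2.1
position: [0.5247, -0.2789, 0.0601]
tcp_rot: [-90.0, 0.0, -17.6]
wrist_force: [0.1, -0.3, 0.3]
gripper_width: 0.0855
```

Call:
play_rows(
  rows=[
    [0,0,0.02,0.025,0.025,-0.4,1],
    [0,0,0,0,0,-0.35,1],
    [0,0,0,0,0,0,1],
    [0,0,0,0,0,0,1],
  ],
)

```text
clock: 2.5
position: [0.5269, -0.2779, 0.031]
tcp_rot: [-90.0, -0.1, -17.4]
wrist_force: [-0.8, 0.6, 0.2]
gripper_width: 0.0853
```

```bash
python3 - <<'E'
from h import *
print(state()['position'],state()['wrist_force'])
c=camera('wrist');save(c,'w2.png')
E
```

```text
[ 0.52685809 -0.27793329  0.03096993] [-0.77254559  0.61505075  0.19930404]
```

View pics/w2.png

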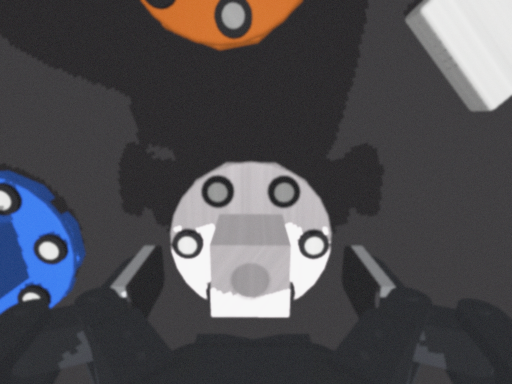

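Hub (about 250,265) stands centred between the pads (155 and 350), with flats parallel to them. Close.

Call:
play_rows(
  rows=[
    [0,0,0,0,0,0,-1],
    [0,0,0,0,0,0,-1],
    [0,0,0,0,0,0,-1],
    [0,0,0,0,0,0,-1],
    [0,0,0,0,0,0,-1],
    [0,0,0,0,0,0,-1],
    [0,0,0,0,0,0,-1],
    [0,0,0,0,0,0,-1],
  ],
  squeeze=60,
)

```text
clock: 3.35
position: [0.5265, -0.2775, 0.0297]
tcp_rot: [-90.0, -0.0, -17.4]
wrist_force: [-1.0, 1.0, 6.8]
gripper_width: 0.0333
```

Call:
play_rows(
  rows=[
    [0,0,0,0,0,0.2,-1],
    [0,0,0,0,0,0.5,-1],
    [0,0,0,0,0,0.7,-1],
    [0,0,0,0,0,0.8,-1],
    [0,0,0,0,0,0.8,-1],
    [0,0,0,0,0,0.8,-1],
    [0,0,0,0,0,0.8,-1],
    [0,0,0,0,0,0.8,-1],
  ],
)

```text
clock: 4.15
position: [0.5259, -0.2771, 0.247]
tcp_rot: [-90.0, 0.0, -17.4]
wrist_force: [0.0, -1.0, -2.4]
gripper_width: 0.0331
```

Call:
play_rows(
  rows=[
    [0,0,0,0,0,0.3,-1],
    [0,0,0,0,0,0,-1],
    [0,0,0,0,0,0,-1],
  ],
)

```text
clock: 4.45
position: [0.5261, -0.2773, 0.2567]
tcp_rot: [-90.0, 0.0, -17.4]
wrist_force: [0.3, -0.3, -3.8]
gripper_width: 0.033
```

```bash
python3 - <<'E'
from h import *
import pickle
print(state())
for n in ['wrist','scene','top']:
    c=camera(n);save(c,n+'3.png');pickle.dump(c,open(n+'3.pkl','wb'))
E
```

```text
{'clock': 4.45, 'joint_pos': array([-2.77898137e+01,  2.38879743e+01,  1.66299194e+01,  8.27857255e+01,
       -6.40703441e-04,  7.96166484e+01]), 'qd': array([-0.02428544,  0.55976388, -1.23227723, -0.35952036, -0.01508058,
       -0.09298072]), 'joint_efforts': array([ 2.39088462e-03, -9.12361479e+01,  5.20949507e+01,  4.27246392e-01,
       -2.02414973e-03, -1.29519613e-04]), 'position': array([ 0.52611112, -0.27727129,  0.25668582]), 'tcp_rot': array([-8.99927395e+01,  4.31789841e-02, -1.74064591e+01]), 'wrist_force': array([ 0.25603314, -0.30595613, -3.81207648]), 'torque': array([ 0.03775507,  0.04103661, -0.00497594]), 'gripper_width': 0.033022559672298744}
```

View pics/wrist3.png

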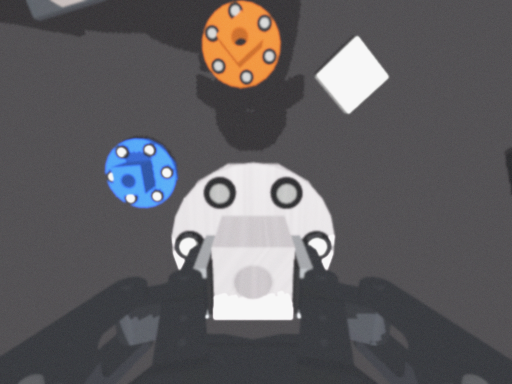

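View pics/scene3.png

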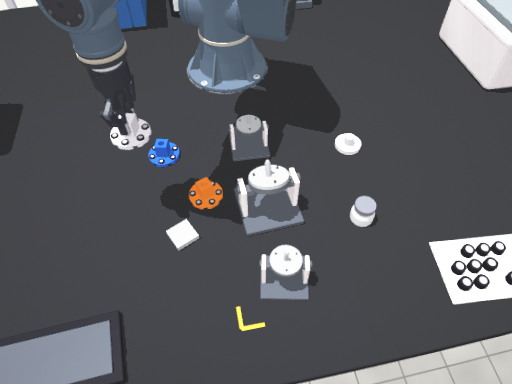

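Call:
play_rows(
  rows=[
    [0.036,-0.612,0,0.08,0.71,-0.07,-1],
    [0.036,-0.612,0,0.08,0.71,-0.07,-1],
    [0.036,-0.612,0,0.08,0.71,-0.07,-1],
    [0.036,-0.612,0,0.08,0.71,-0.07,-1],
    [0.036,-0.612,0,0.08,0.71,-0.07,-1],
    [0.036,-0.612,0,0.08,0.71,-0.07,-1],
    [0,0,0,0,0,0,-1],
    [0,0,0,0,0,0,-1],
  ],
)

```text
clock: 5.4
position: [0.5448, -0.1065, 0.24]
tcp_rot: [-83.3, -17.1, -18.4]
wrist_force: [0.5, -0.2, -2.0]
gripper_width: 0.0329
```

```bash
python3 - <<'E'
from h import *
import pickle
print(state())
for n in ['wrist']:
    c=camera(n);save(c,n+'4.png');pickle.dump(c,open(n+'4.pkl','wb'))
E
```

```text
{'clock': 5.4, 'joint_pos': array([-14.05955109,   3.13023206, -15.61912338,  53.72190415,
         5.41942938,  94.11997049]), 'qd': array([-1.27235164,  1.35658907,  2.18350648,  0.62915557, -0.23428679,
       -0.37808252]), 'joint_efforts': array([  1.7989387 , -60.86954355,  52.12006688,  -5.24362028,
         0.67689875,   0.1899527 ]), 'position': array([ 0.54481277, -0.10648998,  0.24001547]), 'tcp_rot': array([-83.30305159, -17.09371278, -18.35097834]), 'wrist_force': array([ 0.48485037, -0.16042389, -2.0075511 ]), 'torque': array([-0.07035073,  0.46634622, -0.04376574]), 'gripper_width': 0.03289665257338244}
```

View pics/wrist4.png

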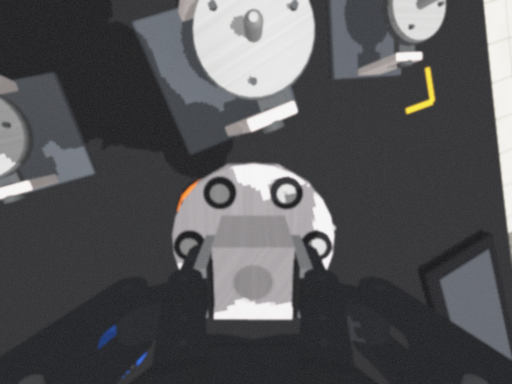

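```bash
python3 - <<'E'
from h import *
import pickle
c=pickle.load(open('wrist4.pkl','rb'))
a=cv2.resize(c['img'][0:100,185:320],None,fx=5.9,fy=5.9,interpolation=2)
cv2.imwrite('pics/z4.png',a[:,:,::-1])
P=cloud(c)
q=P[0:95,192:315].reshape(-1,3)
q=q[(q[:,2]>.1)&(np.linalg.norm(q[:,:2]-[.622,.02],axis=1)<.047)]
for _ in range(8):
    A=np.c_[q[:,:2],np.ones(len(q))];k=np.linalg.lstsq(A,q[:,2],rcond=None)[0]
    r=q[:,2]-A@k;q=q[abs(r)<max(.002,1.5*r.std())]
n=np.array([-k[0],-k[1],1]);n/=np.linalg.norm(n);print('seat plane',len(q),k,n,r.std(),np.degrees(np.arccos(n[2])),'z at .622,.02:',k@[.622,.02,1])
# carrier hub top: pts near
Rc=Rm(c['orientation']);Rt=Rm([-83.303,-17.094,-18.351]);T=np.array([.54481,-.10649,.24002])
L=(P-T)@Rt  # tool frame
h=L[265:300,225:285].reshape(-1,3);h=h[h[:,1]<-.01]
A=np.c_[h[:,[0,2]],np.ones(len(h))];k2=np.linalg.lstsq(A,h[:,1],rcond=None)[0];print('hubtop tool y = ',k2,'mean',h.mean(0))
f=L[165:215,240:266].reshape(-1,3);A=np.c_[f[:,[0,2]],np.ones(len(f))];k3=np.linalg.lstsq(A,f[:,1],rcond=None)[0];print('flange',k3,f.mean(0))
E
```

```text
seat plane 8842 [ 0.33622436  0.0212839  -0.0810186 ] [-0.31862812 -0.02017001  0.94766518] 0.0007594459877054587 18.618534956626434 z at .622,.02: 0.1285386348279149
hubtop tool y =  [ 0.00812337 -0.90658202 -0.02151503] mean [ 0.00086847 -0.0197589  -0.00192931]
flange [-0.00490942 -0.21247993  0.02506649] [-0.00027748  0.01866777  0.03012086]
```

View pics/z4.png

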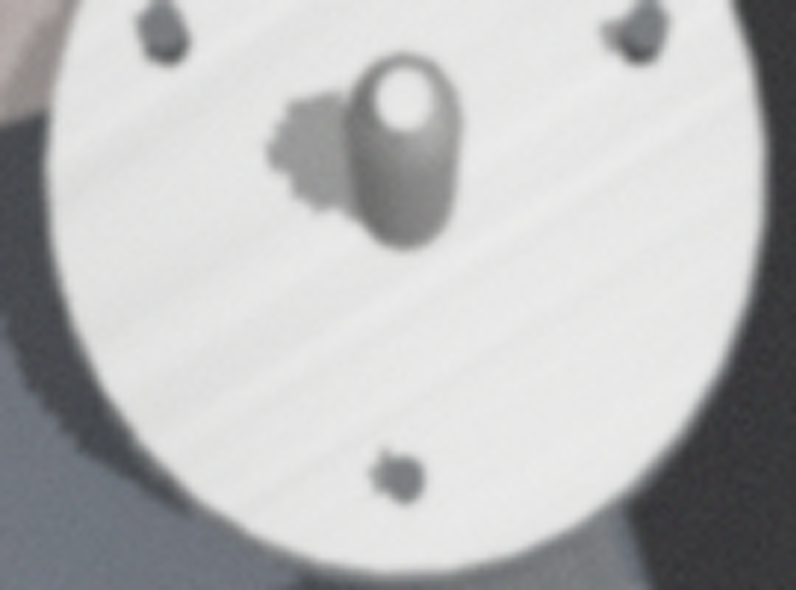

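```bash
python3 - <<'E'
from h import *
import pickle
c=pickle.load(open('wrist4.pkl','rb'))
P=cloud(c)
Rt=Rm([-83.303,-17.094,-18.351]);T=np.array([.54481,-.10649,.24002])
L=(P-T)@Rt
for v in range(160,330,6): print(v,(1000*L[v,230]).round(1),(1000*L[v,252]).round(1),(1000*L[v,278]).round(1))
# pins / tip in wrist
n=np.array([-.3186,-.0202,.9477]);p0=np.array([.622,.02,.1285])
def at(uvz,h): return onplaneg(c,np.array(uvz)/5.9+[185-.4,-.4],p0+h*n,n)
pp=at([[163,26],[641,24],[401,480]],.006)
tip=at([[405,92]],.042); print('tip',tip,'seat from tip',tip-.042*n)
x=np.array([1,0,0])-n[0]*n;x/=np.linalg.norm(x);y=np.cross(n,x)
q=np.c_[(pp-p0)@x,(pp-p0)@y];A=np.c_[2*q,np.ones(3)];k=np.linalg.solve(A,(q**2).sum(1));cc=k[:2]
print('seat from pins',p0+cc[0]*x+cc[1]*y,'r',np.sqrt(k[2]+cc@cc),np.degrees(np.arctan2(*(q-cc).T[::-1]))%60)
tx=Rt[:,0];print('tool x ang',np.degrees(np.arctan2(tx@y,tx@x)),'tool -y',-Rt[:,1])
# rim ellipse -> circle
m=(c['img'].min(2)>185).astype(np.uint8);m[:, :185]=0;m[102:]=0;m[:,320:]=0
cs=max(cv2.findContours(m,0,1)[0],key=cv2.contourArea)[:,0]
pr=onplaneg(c,cs[cs[:,1]>3],p0,n);q=np.c_[(pr-p0)@x,(pr-p0)@y]
for _ in range(6):
    A=np.c_[2*q,np.ones(len(q))];k=np.linalg.lstsq(A,(q**2).sum(1),rcond=None)[0];r=np.sqrt(k[2]+k[:2]@k[:2]);e=np.linalg.norm(q-k[:2],axis=1)-r;q=q[abs(e)<max(.0007,2*e.std())]
print('rim',p0+k[0]*x+k[1]*y,r,e.std(),len(q))
E
```

```text
160 [-29.  245.9  11.8] [ -1.1 255.4  10.3] [ 33.5 265.1   8.9]
166 [-11.9  19.9  42.4] [-0.5 18.8 42.6] [13.3 24.9 41.5]
172 [-11.9  18.8  39.5] [-0.5 19.1 39.4] [12.7 17.5 39.7]
178 [-1.000e-01 -1.334e+02  6.840e+01] [-0.5 20.3 36. ] [12.8 17.5 36.6]
184 [-11.8  16.2  33.7] [-0.5 19.4 33. ] [12.7 15.3 33.9]
190 [-11.8  15.4  30.8] [-0.5 18.8 29.9] [12.8 16.3 30.5]
196 [-11.8  15.3  27.6] [-0.5 18.6 26.7] [12.9 16.  27.4]
202 [-12.   16.9  23.9] [-0.6 19.1 23.3] [13.  16.1 24.2]
208 [-12.3  19.1  19.9] [-0.6 19.2 19.9] [13.3 18.5 20.1]
214 [-12.4  19.4  16.5] [-0.6 19.7 16.4] [13.4 19.3 16.5]
220 [-11.8  11.   16.1] [-0.5 11.2 16. ] [12.8 11.7 15.8]
226 [-11.1   1.4  16.5] [-0.5  2.3 16.2] [12.   2.3 16.2]
232 [-10.6  -4.8  16. ] [-0.5 -6.2 16.5] [11.4 -5.2 16.1]
238 [-10.  -13.1  16.6] [ -0.5 -11.5  15.9] [ 10.8 -12.5  16.3]
244 [ -9.6 -18.9  16.4] [ -0.5 -17.9  15.9] [ 10.4 -17.7  15.8]
250 [ -9.5 -20.9  14.6] [ -0.5 -22.1  15.2] [ 10.2 -20.4  14.4]
256 [ -9.5 -21.1  12. ] [ -0.5 -21.3  12.1] [ 10.3 -20.2  11.6]
262 [ -9.6 -21.    9.2] [ -0.5 -20.7   9.1] [ 10.3 -21.    9.3]
268 [
[... 373 characters left out ...]
 [-10.  -20.8 -10.8] [ -0.5 -20.4 -11.2] [ 10.8 -20.6 -11. ]
310 [-10.1 -20.6 -14. ] [ -0.5 -20.9 -13.8] [ 10.8 -20.8 -13.8]
316 [-10.2 -20.3 -17.3] [ -0.5 -20.8 -16.9] [ 10.8 -21.  -16.7]
322 [ -31.6  218.8 -208. ] [  -1.3  227.8 -215.1] [  36.5  239.2 -224. ]
328 [ -31.8  219.  -217.8] [  -1.3  227.9 -225.1] [  36.6  238.3 -233.5]
tip [[0.60998693 0.01966078 0.16877419]] seat from tip [[0.62336813 0.02050918 0.12897079]]
seat from pins [0.62262386 0.01958726 0.12870095] r 0.035858466059075014 [11.82583658 14.09292787 12.59010552]
tool x ang -17.133938425669495 tool -y [-0.31380439 -0.01877622  0.94930198]
rim [0.62307957 0.01987256 0.12886024] 0.04740423120535037 0.00024212518058864074 229
```

Call:
play_rows(
  rows=[
    [0,-0.05,0,0.29,0.78,-0.09,-1],
    [0,0,0,0.29,0.78,-0.09,-1],
    [0,0,0,0.29,0.78,-0.09,-1],
    [0,0,0,0.285,0.785,-0.09,-1],
    [0,0,0,0,0,0,-1],
    [0,0,0,0,0,0,-1],
    [0,0,0,0,0,0,-1],
  ],
)

```text
clock: 6.15
position: [0.5918, 0.017, 0.226]
tcp_rot: [-83.2, -17.4, -18.5]
wrist_force: [0.3, -0.4, -2.2]
gripper_width: 0.033
```

```bash
cat > rel.py <<'E'
from h import *
n=np.array([-.317,-.0195,.948]);n/=np.linalg.norm(n);seat=np.array([.6229,.0200,.130])
def rel():
    s=state();Rt=Rm(s['tcp_rot']);p=np.array(s['position'])
    ax=-Rt[:,1];foot=p+.031*Rt[:,1]-.0005*Rt[:,2]
    d=foot-seat;h=d@n;lat=d-h*n
    print('clock',s['clock'],'height mm',1000*h,'lat mm',(1000*lat).round(2),'axis err deg',np.degrees(np.cross(ax,n)).round(2),'F',s['wrist_force'].round(1),'T',s['torque'].round(2),'w',s['gripper_width'],'q',s['joint_pos'].round(0))
    x=np.array([1,0,0])-n[0]*n;x/=np.linalg.norm(x);y=np.cross(n,x);t=Rt[:,0];print('notch ang',(30+np.degrees(np.arctan2(t@y,t@x)))%60)
E
python3 - <<'E'
from rel import *
rel()
for m in ['scene','top']:
    c=camera(m);save(c,m+'5.png')
    (u,v),=proj(c,[[.61,.02,.18]]);u,v=int(u),int(v)
    cv2.imwrite('pics/z5%s.png'%m,cv2.resize(c['img'][max(v-50,0):v+50,u-60:u+60],None,fx=5,fy=5,interpolation=2)[:,:,::-1])
E
```

```text
clock 6.15 height mm 69.89904964471171 lat mm [ 0.8  -1.59  0.24] axis err deg [0.09 0.09 0.03] F [ 0.3 -0.4 -2.2] T [0.02 0.51 0.  ] w 0.03296721660571162 q [  1.   7. -14.  51.   1. 109.]
notch ang 12.749982438007684
```

View pics/z5scene.png

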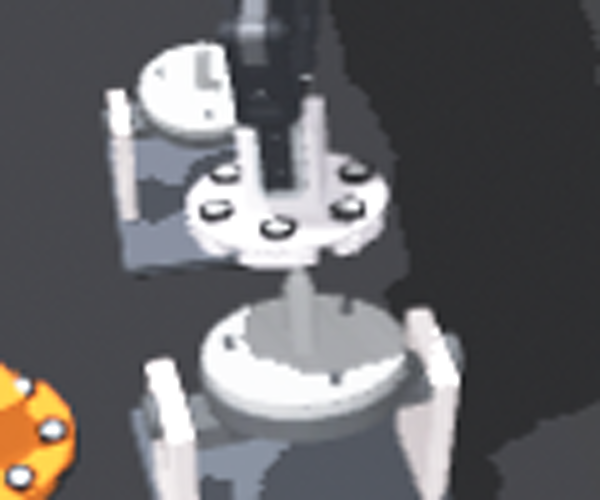

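Call:
play_rows(
  rows=[
    [0,0,0,0.06,0.04,-0.237,-1],
    [0,0,0,0.08,0.005,-0.237,-1],
    [0,0,0,0,0,0,-1],
    [0,0,0,0,0,0,-1],
  ],
)

```text
clock: 6.65
position: [0.5971, 0.0197, 0.2066]
tcp_rot: [-83.2, -17.3, -18.4]
wrist_force: [1.4, 0.7, -2.2]
gripper_width: 0.0332
```

```bash
python3 -c "
from rel import *
rel()"
```

```text
clock 6.65 height mm 49.7800269477148 lat mm [-0.3   0.79 -0.09] axis err deg [0.06 0.07 0.02] F [ 1.4  0.7 -2.2] T [0.   0.45 0.06] w 0.033201679299671064 q [  2.   8. -15.  48.   1. 109.]
notch ang 12.794367038156647
```

Call:
play_rows(
  rows=[
    [0,0,0,0.045,-0.01,-0.118,-1],
    [0,0,0,0.04,0.0025,-0.118,-1],
    [0,0,0,0.04,0.0025,-0.118,-1],
    [0,0,0,0.04,0.0025,-0.118,-1],
    [0,0,0,0,0,0,-1],
  ],
)

```text
clock: 7.15
position: [0.6037, 0.0198, 0.1873]
tcp_rot: [-83.2, -17.3, -18.4]
wrist_force: [-0.4, -0.5, -2.8]
gripper_width: 0.0331
```

```bash
python3 -c "
from rel import *
rel()"
```

```text
clock 7.15 height mm 29.42302781553192 lat mm [-0.19  0.42 -0.05] axis err deg [0.05 0.05 0.02] F [-0.4 -0.5 -2.8] T [-0.01  0.45 -0.03] w 0.033077325700409096 q [  2.   9. -17.  46.   1. 109.]
notch ang 12.800808570077628
```

Call:
play_rows(
  rows=[
    [0,0,0,0.04,-0.005,-0.118,-1],
    [0,0,0,0.04,0.0025,-0.118,-1],
    [0,0,0,0.04,0.0025,-0.118,-1],
    [0,0,0,0.04,0.0025,-0.118,-1],
    [0,0,0,0,0,0,-1],
  ],
)

```text
clock: 7.65
position: [0.6101, 0.0198, 0.1684]
tcp_rot: [-83.2, -17.3, -18.4]
wrist_force: [0.1, -0.0, -2.5]
gripper_width: 0.0333
```

```bash
python3 -c "
from rel import *
rel()"
```

```text
clock 7.65 height mm 9.518146494173061 lat mm [-0.06  0.13 -0.02] axis err deg [0.05 0.06 0.02] F [ 0.1 -0.  -2.5] T [-0.02  0.48  0.04] w 0.03327699745243424 q [  2.  11. -18.  43.   1. 109.]
notch ang 12.799960191701718
```

Call:
play_rows(
  rows=[
    [0,0,0,0.016,0.001,-0.047,-1],
    [0,0,0,0.016,0.001,-0.047,-1],
    [0,0,0,0.016,0.001,-0.047,-1],
    [0,0,0,0,0,0,-1],
  ],
)

```text
clock: 8.05
position: [0.6122, 0.02, 0.1635]
tcp_rot: [-83.2, -17.4, -18.4]
wrist_force: [0.3, 0.0, -3.2]
gripper_width: 0.0335
```

```bash
python3 -c "
from rel import *
rel()"
```

```text
clock 8.05 height mm 4.170529793142514 lat mm [0.36 0.14 0.12] axis err deg [0.05 0.11 0.02] F [ 0.3  0.  -3.2] T [-0.04  0.45 -0.02] w 0.03351548629358416 q [  2.  11. -18.  42.   1. 109.]
notch ang 12.800336991687619
```

No contact at 4 mm: past the pins. Continue until it touches.

Call:
play_rows(
  rows=[
    [0,0,0,0.016,0.001,-0.047,-1],
    [0,0,0,0.012,0.001,-0.036,-1],
    [0,0,0,0,0,0,-1],
  ],
)

```text
clock: 8.35
position: [0.6133, 0.02, 0.1602]
tcp_rot: [-83.2, -17.4, -18.4]
wrist_force: [0.2, 0.3, -3.5]
gripper_width: 0.0335
```

```bash
python3 -c "
from rel import *
rel()"
```

```text
clock 8.35 height mm 0.6741496603970969 lat mm [0.39 0.14 0.13] axis err deg [0.05 0.11 0.02] F [ 0.2  0.3 -3.5] T [0.04 0.48 0.01] w 0.0334611898707534 q [  2.  11. -18.  42.   1. 109.]
notch ang 12.799253384057941
```

Call:
play_rows(
  rows=[
    [0,0,0,0.006,0,-0.018,-1],
    [0,0,0,0,0,0,-1],
  ],
)

```text
clock: 8.55
position: [0.6136, 0.02, 0.1596]
tcp_rot: [-83.2, -17.4, -18.4]
wrist_force: [-0.1, -0.2, -2.5]
gripper_width: 0.0331
```

Call:
play_rows(
  rows=[
    [0,0,0,0.006,0,-0.018,-1],
    [0,0,0,0,0,0,-1],
  ],
)

```text
clock: 8.75
position: [0.6138, 0.02, 0.1589]
tcp_rot: [-83.2, -17.4, -18.4]
wrist_force: [-0.4, 0.7, -3.0]
gripper_width: 0.0331
```

```bash
python3 -c "
from rel import *
rel()"
```

```text
clock 8.75 height mm -0.6847200696690532 lat mm [0.47 0.11 0.16] axis err deg [0.05 0.12 0.02] F [-0.4  0.7 -3. ] T [-0.    0.47 -0.03] w 0.03310443463488532 q [  2.  11. -18.  42.   1. 109.]
notch ang 12.799604906115295
```

Call:
play_rows(
  rows=[
    [0,0,0,0.006,0,-0.018,-1],
    [0,0,0,0,0,0,-1],
  ],
)

```text
clock: 8.95
position: [0.6141, 0.02, 0.1585]
tcp_rot: [-83.2, -17.4, -18.4]
wrist_force: [-3.7, -0.6, 0.9]
gripper_width: 0.0334
```

Call:
play_rows(
  rows=[
    [0,0,0,0.006,0,-0.018,-1],
    [0,0,0,0,0,0,-1],
  ],
)

```text
clock: 9.15
position: [0.6142, 0.02, 0.1584]
tcp_rot: [-83.2, -17.4, -18.5]
wrist_force: [-12.9, -2.5, 15.4]
gripper_width: 0.0332
```

```bash
python3 - <<'E'
from rel import *
rel()
c=camera('scene')
(u,v),=proj(c,[[.61,.02,.15]]);u,v=int(u),int(v)
cv2.imwrite('pics/z6.png',cv2.resize(c['img'][v-40:v+50,u-60:u+60],None,fx=6,fy=6,interpolation=2)[:,:,::-1])
E
```

```text
clock 9.15 height mm -1.2631271874256524 lat mm [0.66 0.02 0.22] axis err deg [0.05 0.16 0.02] F [-12.9  -2.5  15.4] T [-0.04  2.15  0.03] w 0.03324805347991492 q [  2.  12. -18.  42.   1. 109.]
notch ang 12.793095455519666
```

View pics/z6.png

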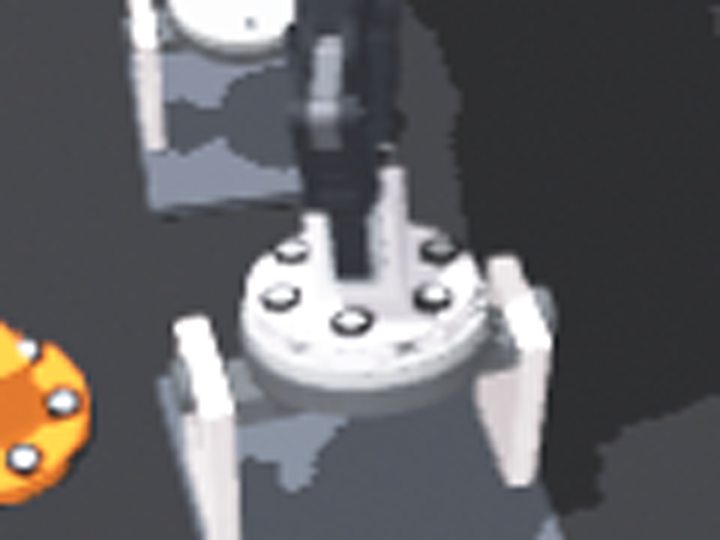

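The flange (350,320) lies flat on the seat with only a thin slit under it. Now I open the gripper and retreat along the spindle.

Call:
play_rows(
  rows=[
    [0,0,0,0,0,0,0],
    [0,0,0,0,0,0,0.5],
    [0,0,0,0,0,0,1],
    [0,0,0,0,0,0,1],
    [0,0,0,0,0,0,1],
    [0,0,0,0,0,0,1],
    [0,0,0,0,0,0,1],
  ],
)

```text
clock: 9.9
position: [0.6143, 0.02, 0.1575]
tcp_rot: [-83.2, -17.4, -18.4]
wrist_force: [0.0, -0.1, -1.2]
gripper_width: 0.0855
```

Call:
play_rows(
  rows=[
    [0,0,0,-0.08,-0.005,0.237,1],
    [0,0,0,-0.16,-0.01,0.474,1],
    [0,0,0,-0.22,-0.014,0.66,1],
    [0,0,0,-0.22,-0.014,0.66,1],
    [0,0,0,-0.22,-0.014,0.66,1],
    [0,0,0,-0.22,-0.014,0.66,1],
    [0,0,0,0,0,0,1],
    [0,0,0,0,0,0,1],
  ],
)

```text
clock: 10.7
position: [0.5696, 0.0172, 0.2927]
tcp_rot: [-83.2, -17.5, -18.5]
wrist_force: [-0.6, 0.2, -0.1]
gripper_width: 0.0856
```

```bash
python3 - <<'E'
from rel import *
rel()
ims=[]
for m in ['scene','top','wrist']:
    c=camera(m);save(c,m+'7.png')
    if m!='wrist':
        (u,v),=proj(c,[[.615,.02,.14]]);u,v=int(u),int(v)
        ims.append(cv2.resize(c['img'][v-40:v+40,u-40:u+40],None,fx=5,fy=5,interpolation=2))
    else:
        P=cloud(c).reshape(-1,3);d=(P-seat);h=d@n;lat=np.linalg.norm(d-h[:,None]*n,axis=1)
        for lo,hi,nm in((.038,.044,'rim'),(.018,.024,'fl'),(.010,.016,'hub'),(.048,.055,'out')):
            k=(lat>lo)&(lat<hi)&(h>-.03)&(h<.07);print(nm,k.sum(),np.percentile(h[k]*1000,[10,50,90]))
        k=(lat>.020)&(lat<.042)&(h>.006)&(h<.0135+.004)&1==1
        q=P[k];q=q[abs(((q-seat)@n)-np.median((q-seat)@n))<.0022]
        A=np.c_[q[:,:2],np.ones(len(q))];kk=np.linalg.lstsq(A,q[:,2],rcond=None)[0];m_=np.array([-kk[0],-kk[1],1]);m_/=np.linalg.norm(m_);print('flange normal',m_,'tilt vs n',np.degrees(np.arccos(m_@n)))
cv2.imwrite('pics/z7.png',np.hstack(ims)[:,:,::-1])
E
```

```text
clock 10.7 height mm 140.18216063263543 lat mm [1.   0.01 0.33] axis err deg [0.05 0.22 0.02] F [-0.6  0.2 -0.1] T [-0.01  0.27  0.04] w 0.08558064972554967 q [  1.   3.  -8.  60.   1. 109.]
notch ang 12.801906001042305
rim 1450 [ 9.85629527 10.96963678 13.87868529]
fl 757 [10.27952755 20.89004982 51.01493225]
hub 616 [49.85491864 50.71616983 51.59456333]
out 471 [-25.49186498  -9.50505834  -5.0533458 ]
flange normal [-0.31746786 -0.02043239  0.94804888] tilt vs n 0.0585797482993858
```

View pics/z7.png

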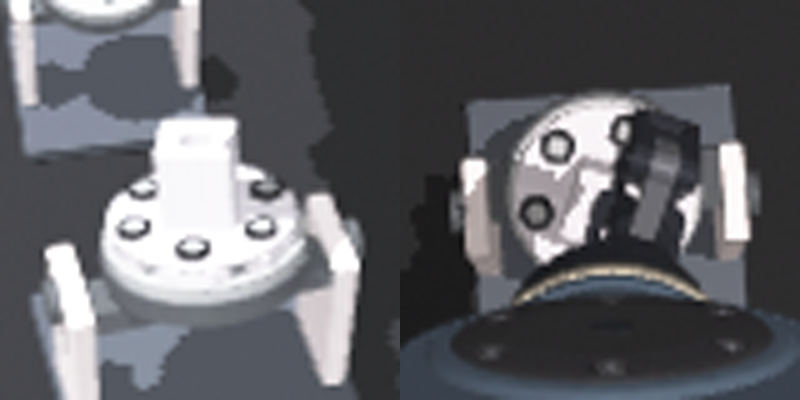

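View pics/wrist7.png

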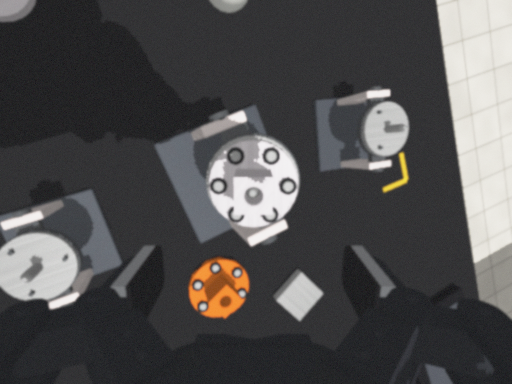

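View pics/scene7.png

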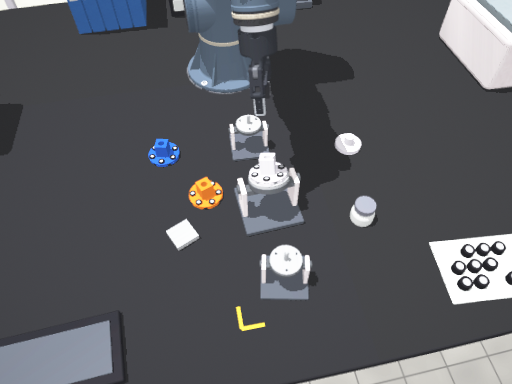

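The hub top is about 51 mm and the flange about 11 mm above the seat. With the wrist camera's −1.3 mm height bias that gives 52 and 12, so it is fully home, and the tilt error is 0.06°. Bystanders and look-alikes have not moved.

```bash
python3 -c "
from plant import *
print(finish_job(), state()['clock'])"
```

```text
the job is handed in; nothing more can be done
the job is handed in; nothing more can be done
```

The carrier is fully home on the stage's spindle, hub outward, and the job is handed in. It took about 11 s of the allowed 72 s.

**What I did:** I gripped the white carrier by its hub flats. The drive pins showed in the images at about 12.8° (modulo 60°), and the notches already stood at that angle, so no extra turning was needed. I tilted the carrier to the spindle's lean of about 18.5° and threaded it on. It passed the 6 mm pin height without contact and bottomed on the seat at about 20 N. Then I opened the gripper and backed off along the spindle.

**Last checks:**
- **Seating:** the flange is within 0.06° of the seat plane.
- **Height:** the hub top read 50.7 mm above the seat against 52 mm expected. The wrist camera read 1.3–1.5 mm low at two other heights, which accounts for the gap. Resting on the pins would have added 6 mm.
- **Stop height:** it bottomed about 1.2 mm lower than my own estimate. I put that down to about 1 mm of uncertainty in the grip height.
- **Camera disagreement:** the scene camera placed the seat centre 4–6 mm away from the other two in plan. I relied on the wrist and top cameras, and the insertion met no resistance.
- **Surroundings:** the plain holder, jar, test block and look-alikes look unmoved in the pictures. The gripper was clear of everything, with wrist force near zero.

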